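# Box up the small cheeses and aim the thermometer

### The job

Slide the ripening box's cover fully back, stand every small cheese from the mat flat on the box's floor in a row, and slide the cover fully shut over them. Leave the infrared thermometer, by swinging and tilting its head with the orange ball knob, pointing at the middle of the black disc on the shut cover, and leave the other things on the bench alone.

Things in the scene. Friction and masses are not known exactly. Their poses are not given: they have to be found in the camera images.
- cheese0_center (a point): A small firm cheese (there may be 3, 4 or 5 in all), a cream-white disc 50 mm across and 32 mm tall, about 80 g, standing flat on the blue mat (220 mm square, 3 mm thick, fixed) at the start. The point is its centre, half-way up (16 mm above its underside); z is its axis.
- cheese1_center (a point): A small firm cheese (there may be 3, 4 or 5 in all), a cream-white disc 50 mm across and 32 mm tall, about 80 g, standing flat on the blue mat (220 mm square, 3 mm thick, fixed) at the start. The point is its centre, half-way up (16 mm above its underside); z is its axis.
- cheese2_center (a point): A small firm cheese (there may be 3, 4 or 5 in all), a cream-white disc 50 mm across and 32 mm tall, about 80 g, standing flat on the blue mat (220 mm square, 3 mm thick, fixed) at the start. The point is its centre, half-way up (16 mm above its underside); z is its axis.
- cheese3_center (a point): A small firm cheese (there may be 3, 4 or 5 in all), a cream-white disc 50 mm across and 32 mm tall, about 80 g, standing flat on the blue mat (220 mm square, 3 mm thick, fixed) at the start. The point is its centre, half-way up (16 mm above its underside); z is its axis.
- cheese4_center (a point): A small firm cheese (there may be 3, 4 or 5 in all), a cream-white disc 50 mm across and 32 mm tall, about 80 g, standing flat on the blue mat (220 mm square, 3 mm thick, fixed) at the start. The point is its centre, half-way up (16 mm above its underside); z is its axis.
- box_floor (a point): Grey ripening box, fixed, turned a little. Point: centre of the compartment's inner floor, 6 mm above the bench. Its x: the way the cover slides open (away from the robot); y along the box; z up. Compartment 120 (x) by 280 mm (y), walls 6 mm thick, tops 44 mm above this floor; five cheeses fit in one row along y, 55 mm apart.
- cover (a joint): The box's white sliding cover: metres from shut (0) to fully open (0.128) along the box's +x; stops at both ends, slides with about 2 N, stays where left. Plate 132 x 292 x 6 mm, top 57 mm above the bench. Its rails at the box's y ends (outer faces 153 mm from the box centre, tops 64 mm above the bench) run on to 200 mm behind the centre to carry it open.
- cover_handle (a point): Grip point on the cover's blue upright handle fin: 12 mm thick (box x), 70 mm long (box y), rising 36 mm from the plate. Point: on its middle, 25 mm above the plate's top face, 11 mm below the fin's top. Moves with the cover; when shut it lies at box x -0.045.
- black_disc (a point): Centre of the flat matt black disc, 60 mm across, on the cover's top face (the thermometer's measuring spot). It moves with the cover; with the cover shut it is at box x +0.015, y 0, 51.5 mm above the compartment floor.
- head (a point): Infrared thermometer head: white barrel 42 mm across, 85 mm long, black lens at its nose, in a black yoke (62 mm wide) on a post with a round foot 110 mm across, fixed. Point: the pivot where the vertical swivel axis and level tilt axis cross, 170 mm above the bench; it does not move. x is the line of sight, from the pivot out through the lens; y is the tilt axis.
- swivel (a joint): Swivel of the head about the vertical axis, rad, growing anticlockwise seen from above, from -2.6 to 2.6; stays where it is left (friction 0.06 N m). 0 is roughly the line of sight away from the robot (+x), as the stand itself is turned up to 0.4 rad.
- tilt (a joint): Tilt of the head, rad: 0 is a level line of sight, positive is lens down, from -0.1 to 1.0; stays where it is left (friction 0.12 N m).
- ball_knob (a point): Centre of the orange ball knob, 26 mm across, on a thin rod (8 mm) at the head's back, 105 mm behind the pivot on the line of sight drawn backwards. Moving it swings and tilts the head: the lens points from the ball through the pivot.
- jar_center (a point): Bystander: amber jar 64 mm across, 100 mm tall; its centre.
- cup_center (a point): Bystander: steel cup 76 mm across, 80 mm tall; its centre.
Things that resemble listed ones, but are neither listed nor needed, are in the scene too. Of the things that look like the part that bears head, the largest one is meant.

How it is judged:
On the way, in this order (a step that is already met when the one before it is completed fails the run):
1. the cover is slid back (at least 110 of its 128 mm) (value of joint cover above 0.11 m), for 0.2 s.
2. all cheeses stand flat on the box's floor (x of cheese0_center in the frame of box_floor between -0.042 and 0.042 m and y of cheese0_center in the frame of box_floor between -0.122 and 0.122 m and z of cheese0_center in the frame of box_floor between 0.01 and 0.022 m and angle between the z axis of each of cheese0_center, cheese1_center, cheese2_center, cheese3_center, cheese4_center and the z axis of box_floor, either way round below 0.2 rad and x of cheese1_center in the frame of box_floor between -0.042 and 0.042 m and y of cheese1_center in the frame of box_floor between -0.122 and 0.122 m and z of cheese1_center in the frame of box_floor between 0.01 and 0.022 m and x of cheese2_center in the frame of box_floor between -0.042 and 0.042 m and y of cheese2_center in the frame of box_floor between -0.122 and 0.122 m and z of cheese2_center in the frame of box_floor between 0.01 and 0.022 m and x of cheese3_center in the frame of box_floor between -0.042 and 0.042 m and y of cheese3_center in the frame of box_floor between -0.122 and 0.122 m and z of cheese3_center in the frame of box_floor between 0.01 and 0.022 m and x of cheese4_center in the frame of box_floor between -0.042 and 0.042 m and y of cheese4_center in the frame of box_floor between -0.122 and 0.122 m and z of cheese4_center in the frame of box_floor between 0.01 and 0.022 m), for 0.3 s.
3. the cover is fully shut over them (all of step 2 and value of joint cover below 0.004 m), for 0.2 s.
At the end, for the whole second after the job is handed in: The cover is shut to within 4 mm; every cheese present is in the compartment, flat on its floor (within 0.2 rad, either way up); the head's line of sight passes within 30 mm sideways and 22 mm up or down (square to the line) of the black disc's centre; the head is at rest (all of step 3 and y of black_disc in the frame of head between -0.03 and 0.03 m and z of black_disc in the frame of head between -0.022 and 0.022 m and x of black_disc in the frame of head above 0.05 m and velocity of joint swivel between -0.05 and 0.05 rad/s and velocity of joint tilt between -0.05 and 0.05 rad/s); the robot touches nothing.
It fails at once if the jar is moved by more than 40 mm (distance of jar_center from where it was at the start of the episode above 0.04 m).
It fails at once if the steel cup is moved by more than 40 mm (distance of cup_center from where it was at the start of the episode above 0.04 m).
Of cheese0, cheese1, cheese2, cheese3, cheese4 only 3 to 5 are there at a start; the rules pass over those that are not, and their reading is None.
At some moment in a run one of cheese0, cheese1, cheese2, cheese3, cheese4 may be knocked a few centimetres aside while the robot is not near it.
Once in a run the grip may slacken for a moment while it holds something.
It also fails if it takes over 210 s, if anything falls off the work surface, if the arm or the gripper's body presses on something with over 40 N, if the wrist force passes 120 N, or if a joint passes its speed limit or range.

### The arm

A 6-joint arm with a two-finger parallel gripper is mounted at the origin on the work surface. World frame = base frame: x ahead of the robot, y to its left, z up, the work surface at z = 0. Lengths are in m, angles in rad, forces in N, time in s.
With the tool pointing down it reaches from about 0.375 to 0.825 m from the base axis. Payload 5.5 kg.
Tool frame: the origin (TCP) lies midway between the tips of the shut fingers; the grasp point (between the pads) lies 19 mm behind it; x points along the fingers, y is the direction in which the jaws open and shut, and the axes are right-handed (so a half turn about x gives the same grasp; the last joint's range is limited). The gripper opens to 85 mm and grips with 20 to 120 N. Pads are 22 mm wide; open, the fingers measure 114 mm over their backs; the gripper's body (76 mm by 85 mm) begins 54 mm behind the grasp point. The pads swing forward as they close: fully open they stand 13 mm farther back than shut.
Start: joints at [-1.175, 0.314, -0.047, 1.21, 0, 1.571], TCP at [0.231, -0.554, 0.192] pointing down, gripper open.
Joint ranges: [-2.67, 2.67], [-0.69, 1.73], [-1.03, 1.25], [-2.08, 2.16], [-1.42, 1.45], [-3.14, 3.14]. Speed limits (rad/s): [2.39, 2.39, 3.01, 3.14, 3.14, 3.14].

### API

Orientations are given as a rotation vector (axis times angle).
In Python, from station import ctrl, ik, capture, calibration, hand_in, finder gives the robot as it stands. Calls block until the motion is done:
- ctrl.move_ptp(position, orientation): joint-space move of the TCP to a pose.
- ctrl.move_linear(position, max_speed=0.15, ori=None, until_force=None): straight line of the TCP; ori=None keeps the orientation; max_speed is the mean speed in m/s. With until_force (N) it stops when the force on the tool has changed by that much, and returns True; else False.
- ctrl.set_joints(angles): joint-space move.
- ctrl.command_gripper(opening, force=None): finger opening in m; force is the grip in N (None keeps the last); returns when the fingers have stopped.
- ctrl.pause(seconds).
- ik(position, orientation): joint angles nearest the present ones, or None.
- ctrl.observe(): the state.
- capture(name): name is "scene" or "top" or "wrist"; returns (picture, depth): 480x640x3 uint8, red, green, blue; 480x640 float32, m along the optical axis (not along the pixel's ray), 0 where there is no reading.
- calibration(name): a dict with "fx", "fy", "cx", "cy" (pixels), "R" (3x3) and "t" (3): a world point X has camera coordinates R X + t. Camera axes: x right, y down, z forward; pixel columns grow to the right and rows downward; lengths in m; the calibration is good to about 2 mm. A picture is of the moment at which its call begins: read the wrist's pose just before it. calibration takes no time and is no camera call; for the wrist camera it gives the pose at the moment of the call.
A pose or a line that the arm cannot do raises ctrl.Unreachable and nothing moves.
- hand_in(): hands the job in, once; it reports no verdict.
Trained networks look in the newest picture that a camera, given by its name, has taken for a name from the list of things; names that differ only in an ending like _2 or _b are one class to them, and where a whole thing is asked for, a point or a joint stands for the part that bears it (a point fixed in the world has none). Each returns a list of dicts, best first, with "confidence" (0 to 1); they miss things now and then, are a little off and sometimes report something else, mostly with a low value. They report only what shows in the picture. A call takes as long as a camera call. They do not tell look-alikes from the thing itself.
- finder.find_in(thing, camera): "box" ([centre column, centre row, width, height] in pixels, round what is visible of it).
The state is a dict: "time_s": time; "q": joint angles; "qvel": joint speeds; "joint_torque": joint torques, N m; "tool_pos": TCP position; "orientation": TCP orientation; "contact_force": force on the tool from outside, world axes, zero at the start; "torque": the same for the moment, N m; "finger_gap": finger opening in m.
Only numpy, scipy, OpenCV 4.12 (cv2) and the standard library are available. Lean on these libraries where they do the work, as an engineer would, in place of code of your own. Each camera call takes 0.05 s, during which the arm holds its last target.

## Working session

There is one attempt and no reset: what is moved stays moved. The work goes in short steps, each a Python script; the robot and the scene stay as the last script left them, time stands still between calls to the robot, and variables do not carry over. Pictures are saved under pics/ and viewed, and the job is handed in when it is done.

```bash
ls; mkdir -p pics
python3 - <<'E'
from station import ctrl, capture, calibration, finder
import cv2
o=ctrl.observe();print(o['time_s'],o['tool_pos'],o['orientation'])
for n in ['scene','top']:
    p,d=capture(n);cv2.imwrite(f'pics/{n}0.png',p[:,:,::-1])
    c=calibration(n);print(n,c)
    for t in ['cheese0_center','cover','cover_handle','black_disc','head','ball_knob','jar_center','cup_center']:
        print(t,[([round(float(x)) for x in r['box']],round(r['confidence'],2)) for r in finder.find_in(t,n)])
E
```

```text
pics
0.0 [ 0.23105978 -0.55302674  0.19123077] [ 2.0045097   0.40369301 -2.00515785]
scene {'fx': 471.3510053130111, 'fy': 471.3510053130111, 'cx': 316.2482719898999, 'cy': 242.5197880063573, 'R': array([[ 0.85276593,  0.52229174, -0.00126726],
       [ 0.32161649, -0.52702436, -0.7866436 ],
       [-0.41152533,  0.67041529, -0.61740606]]), 't': array([-0.51813888, -0.05591986,  1.40725619])}
cheese0_center [([196, 396, 27, 30], 0.62)]
cover [([300, 285, 109, 86], 0.87)]
cover_handle [([298, 287, 110, 85], 0.75)]
black_disc [([300, 284, 111, 94], 0.94)]
head [([340, 168, 53, 36], 0.6), ([348, 154, 44, 12], 0.58), ([414, 187, 46, 18], 0.56)]
ball_knob [([348, 154, 41, 11], 0.68)]
jar_center [([407, 241, 20, 40], 0.71)]
cup_center [([266, 409, 41, 55], 0.96)]
top {'fx': 445.29151807510993, 'fy': 445.29151807510993, 'cx': 313.52202935423134, 'cy': 238.87776478429885, 'R': array([[-0.02942439, -0.99913985,  0.02921925],
       [-0.99450995,  0.02632628, -0.10127628],
       [ 0.10041993, -0.03203883, -0.99442916]]), 't': array([0.06614415, 0.55817376, 1.00273974])}
cheese0_center [([486, 238, 25, 26], 0.57)]
cover [([344, 233, 127, 61], 0.89)]
cover_handle [([346, 215, 139, 120], 0.6), ([342, 231, 128, 61], 0.58)]
black_disc [([344, 232, 131, 61], 0.95), ([466, 273, 24, 21], 0.68)]
head [([182, 276, 31, 88], 0.9), ([99, 304, 35, 64], 0.88), ([142, 182, 25, 67], 0.84)]
ball_knob [([99, 305, 38, 64], 0.9), ([179, 276, 25, 90], 0.74), ([345, 214, 138, 119], 0.63), ([141, 183, 26, 64], 0.57)]
jar_center [([211, 168, 38, 38], 0.64), ([345, 232, 128, 64], 0.22)]
cup_center [([473, 173, 44, 31], 0.77)]
```

View pics/scene0.png

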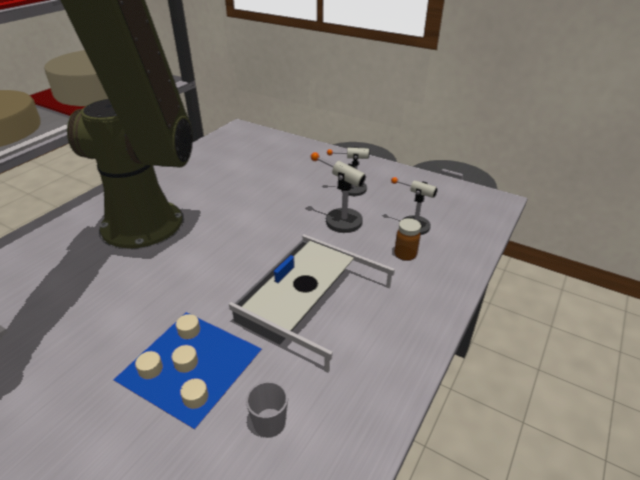

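View pics/top0.png

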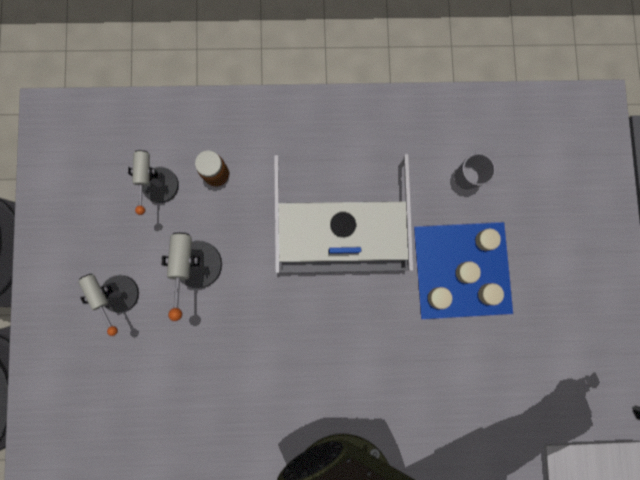

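The top view shows the cover with its disc at about (343,224) and blue handle at (344,250). There are four cheeses on the mat, and the largest thermometer is at (180,258) with its knob at (175,314). The cup is at (473,172) and the jar at (211,168). Next I turn these pixels into positions.

```bash
cat > h.py <<'E'
from station import ctrl, ik, capture, calibration, hand_in, finder
import numpy as np, cv2, json
from scipy.spatial.transform import Rotation as Ro
def cloud(n, save=None):
    c=calibration(n); p,d=capture(n)
    if save: cv2.imwrite(f'pics/{save}.png',p[:,:,::-1])
    v,u=np.mgrid[:480,:640]
    X=np.stack([(u-c['cx'])/c['fx']*d,(v-c['cy'])/c['fy']*d,d],-1)
    W=(X-c['t'])@c['R']
    W[d<=0]=np.nan
    return p,d,W,cv2.cvtColor(p,cv2.COLOR_RGB2HSV),c
def down(a):
    c,s=np.cos(a),np.sin(a)
    return Ro.from_matrix(np.array([[0,c,s],[0,s,-c],[-1,0,0]])).as_rotvec()
def comps(m,amin=20):
    n,l,s,ce=cv2.connectedComponentsWithStats(m.astype(np.uint8))
    return [(l==i) for i in range(1,n) if s[i,4]>=amin]
def circ(xy):
    A=np.c_[2*xy,np.ones(len(xy))];r=np.linalg.lstsq(A,(xy**2).sum(1),rcond=None)[0]
    return r[:2],np.sqrt(r[2]+r[:2]@r[:2])
def cheeses(W,hsv,zlo,zhi,minA=80):
    H,S,V=[hsv[...,i] for i in range(3)]
    m=(W[...,2]>zlo)&(W[...,2]<zhi)
    out=[]
    for k in comps(m,minA):
        P=W[k]; (ce,r)=cv2.minEnclosingCircle(P[:,:2].astype(np.float32)*1000)
        out.append((np.round(P[:,:2].mean(0),4),np.round(np.array(ce)/1000,4),round(r,1),round(float(np.median(P[:,2])),4),int(k.sum()),[float(np.round(x)) for x in np.argwhere(k).mean(0)[::-1]]))
    return out
E
python3 - <<'E'
from h import *
p,d,W,hsv,c=cloud('top')
H,S,V=[hsv[...,i].astype(int) for i in range(3)]
print('cheese');
for x in cheeses(W,hsv,.03,.042): print(x)
blue=(H>105)&(H<130)&(S>120)
for k in comps(blue,30):
    P=W[k];print('blue',np.round(np.nanmean(P,0),4),np.nanmin(P,0).round(3),np.nanmax(P,0).round(3),k.sum())
white=(np.abs(W[...,2]-.057)<.004)
for k in comps(white,300):
    P=W[k];r=cv2.minAreaRect((P[:,:2]*1000).astype(np.float32));print('plate',r,np.median(P[:,2]))
dk=(V<40)&(np.abs(W[...,2]-.058)<.006)
for k in comps(dk,100):
    P=W[k];print('disc',P.mean(0).round(4),k.sum(),[x.round() for x in np.argwhere(k).mean(0)])
orr=(H<12)&(S>170)&(V>120)
for k in comps(orr,20):
    P=W[k];print('orange',np.nanmedian(P,0).round(4),np.nanmax(P[:,2]),k.sum(),np.argwhere(k).mean(0).round())
rail=(W[...,2]>.0605)&(W[...,2]<.068)
for k in comps(rail,50):
    P=W[k];r=cv2.minAreaRect((P[:,:2]*1000).astype(np.float32));print('rail',r,k.sum(),np.median(P[:,2]))
E
```

```text
cheese
(array([ 0.7172, -0.3457]), array([ 0.7088, -0.332 ]), 29.9, 0.0359, 80, [480.0, 168.0])
(array([ 0.5498, -0.3592]), array([ 0.5495, -0.3595]), 24.6, 0.0334, 324, [490.0, 238.0])
(array([ 0.4743, -0.3065]), array([ 0.4742, -0.307 ]), 24.5, 0.0334, 347, [469.0, 271.0])
(array([ 0.4221, -0.3573]), array([ 0.4223, -0.358 ]), 25.2, 0.0335, 344, [493.0, 294.0])
(array([ 0.4169, -0.2371]), array([ 0.4171, -0.2374]), 24.8, 0.0335, 356, [441.0, 297.0])
blue [ 0.4824 -0.2967  0.0016] [ 0.368 -0.415 -0.005] [ 0.59  -0.192  0.013] 6413
blue [ 0.5274 -0.0136  0.0902] [ 0.523 -0.048  0.077] [0.533 0.02  0.095] 152
plate ((574.5972290039062, -14.7525634765625), (304.3205871582031, 132.94227600097656), 89.51813507080078) 0.05584593438385704
disc [ 0.5889 -0.0173  0.0564] 230 [np.float64(224.0), np.float64(343.0)]
orange [0.6175 0.4098 0.1398] 0.1447506588850916 40 [210. 139.]
orange [0.4079 0.3214 0.1994] 0.2046347064418073 93 [314. 174.]
orange [0.3751 0.4616 0.14  ] 0.14340225898032533 41 [331. 111.]
rail ((618.6859130859375, 133.1466827392578), (8.08259391784668, 263.5491638183594), 89.39441680908203) 368 0.06274142464020338
rail ((614.3837280273438, -164.38656616210938), (9.10694408416748, 263.03729248046875), 89.31193542480469) 362 0.06276489269625243
```

Run:
```python
from h import *
p,d,W,hsv,c=cloud('top')
for col in (300,330,370):
    print(col,[(r,*W[r,col,[0,2]].round(3).tolist(),p[r,col].tolist()) for r in range(256,278)])
rail=(W[...,2]>.0605)&(W[...,2]<.068)
for k in comps(rail,50):
    P=W[k]; f=np.polyfit(P[:,0],P[:,1],1);print(f,np.percentile(P[:,0],[1,50,99]),P[:,0].min(),P[:,0].max(), 'edge y',np.polyval(f,.55))
cv2.imwrite('pics/crop.png',cv2.resize(p[140:290,260:430,::-1],None,fx=4,fy=4,interpolation=cv2.INTER_CUBIC))
```

```text
300 [(256, 0.519, 0.057, [184, 183, 173]), (257, 0.517, 0.053, [183, 183, 175]), (258, 0.515, 0.056, [185, 184, 175]), (259, 0.512, 0.056, [182, 180, 172]), (260, 0.511, 0.05, [162, 161, 154]), (261, 0.511, 0.003, [119, 117, 113]), (262, 0.508, 0.003, [70, 69, 69]), (263, 0.506, 0.004, [57, 55, 57]), (264, 0.504, 0.002, [63, 61, 64]), (265, 0.501, 0.007, [89, 87, 90]), (266, 0.499, 0.004, [104, 102, 106]), (267, 0.497, 0.007, [106, 105, 108]), (268, 0.494, 0.002, [105, 104, 108]), (269, 0.491, 0.044, [107, 105, 110]), (270, 0.488, 0.05, [107, 104, 108]), (271, 0.486, 0.046, [100, 99, 102]), (272, 0.485, 0.019, [83, 82, 86]), (273, 0.483, -0.004, [72, 71, 74]), (274, 0.48, -0.003, [75, 73, 76]), (275, 0.478, 0.002, [86, 84, 88]), (276, 0.476, -0.002, [107, 105, 110]), (277, 0.473, -0.001, [121, 118, 122])]
330 [(256, 0.517, 0.057, [152, 153, 145]), (257, 0.515, 0.056, [177, 178, 168]), (258, 0.513, 0.056, [181, 181, 173]), (259, 0.511, 0.053, [174, 174, 167]), (260, 0.511, 0.007, [132, 133, 127]), (261, 0.509, 0.004, [76, 73, 73]), (262, 0.506, 0.005, [55, 55, 57]), (263, 0.504, 0.004
[... 1024 characters left out ...]
 0.048, [104, 100, 106]), (270, 0.484, 0.044, [97, 96, 97]), (271, 0.483, -0.001, [80, 79, 83]), (272, 0.48, 0.001, [71, 68, 71]), (273, 0.478, -0.002, [82, 79, 83]), (274, 0.476, -0.003, [103, 102, 107]), (275, 0.473, -0.002, [122, 120, 124]), (276, 0.471, -0.002, [126, 123, 127]), (277, 0.469, -0.005, [129, 126, 130])]
[-0.01058493 -0.1579355 ] [0.48519132 0.60668037 0.74361368] 0.48284698106627455 0.7458959198469616 edge y -0.16375721371632337
[ 0.46548445 -0.68165235] [0.68209136 0.71841645 0.73790378] 0.6817451585598178 0.7383396411751212 edge y -0.4256359058494308
[-0.01238407  0.14081731] [0.48908532 0.59209202 0.70483668] 0.4868892930996463 0.7081751878754032 edge y 0.134006072464605
```

View pics/crop.png

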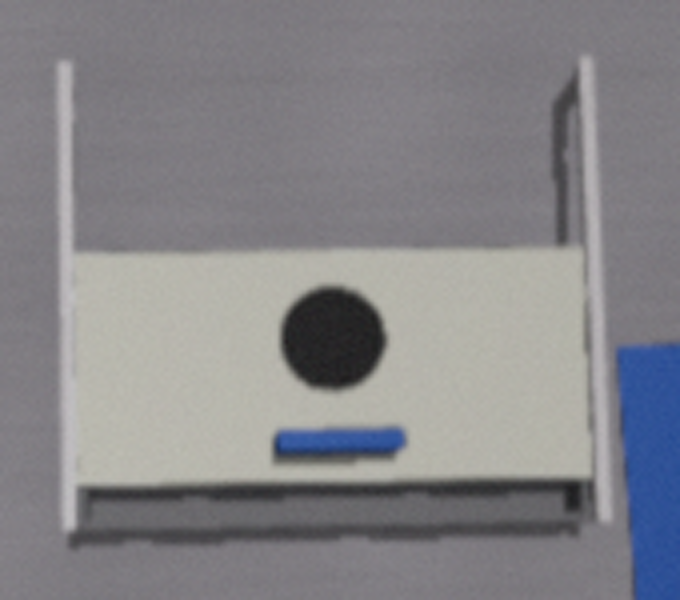

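The cover is about 24 mm ajar. The box centre is near (0.550,-0.015) with yaw -0.012. Next I measure the thermometer, then grip the handle and open the cover.

```bash
cat >> h.py <<'E'
BC=np.array([.550,-.0149]); YAW=-.0125
def b2w(x,y): 
    c,s=np.cos(YAW),np.sin(YAW); return BC+np.array([c*x-s*y,s*x+c*y])
def w2b(w):
    c,s=np.cos(YAW),np.sin(YAW); v=np.asarray(w)-BC; return np.array([c*v[0]+s*v[1],-s*v[0]+c*v[1]])
def st(m=''):
    o=ctrl.observe();print(m,round(o['time_s'],2),np.round(o['tool_pos'],4),'gap',round(o['finger_gap'],4),'F',np.round(o['contact_force'],1));return o
E
python3 - <<'E'
from h import *
p,d,W,hsv,c=cloud('top')
reg=np.zeros((480,640),bool);reg[220:300,150:235]=1
for lo,hi in [(.004,.03),(.15,.2),(.185,.215)]:
    m=reg&(W[...,2]>lo)&(W[...,2]<hi)
    for k in comps(m,30):
        P=W[k];print(lo,np.median(P,0).round(3),P.min(0).round(3),P.max(0).round(3),cv2.minEnclosingCircle((P[:,:2]*1000).astype(np.float32)),cv2.minAreaRect((P[:,:2]*1000).astype(np.float32)),k.sum())
H,S,V=[hsv[...,i].astype(int) for i in range(3)]
p2,d2,W2,hsv2,c2=cloud('scene')
H,S,V=[hsv2[...,i].astype(int) for i in range(3)]
for k in comps((H<12)&(S>170)&(V>120),15):
    print('orange scene',np.nanmedian(W2[k],0).round(4),k.sum(),np.argwhere(k).mean(0).round())
for n,a in [('y',YAW),('y+pi',YAW+np.pi)]:
    print(n,ik([.53,-.015,.15],down(a)))
E
```

```text
0.004 [0.504 0.305 0.017] [0.457 0.266 0.005] [0.566 0.359 0.028] ((510.94451904296875, 320.376708984375), 54.743080139160156) ((506.886474609375, 307.2616271972656), (81.27723693847656, 108.82662200927734), 73.35826873779297) 1193
0.15 [0.513 0.318 0.182] [0.435 0.286 0.15 ] [0.566 0.357 0.197] ((500.9029846191406, 322.23443603515625), 65.8857421875) ((503.7821960449219, 324.3366394042969), (68.44886016845703, 127.0609130859375), 67.1141128540039) 1245
0.185 [0.5   0.32  0.189] [0.479 0.303 0.185] [0.543 0.339 0.197] ((509.3611145019531, 321.6310729980469), 33.483455657958984) ((509.0780334472656, 317.6318054199219), (34.4571647644043, 64.9065170288086), 79.94195556640625) 399
orange scene [-0.5153  0.1257  0.529 ] 44 [ 2. 10.]
y [-0.02829433  0.20435871 -0.28729206  1.07914555  0.          1.55500199]
y+pi [-0.02829433  0.20435871 -0.28729206  1.07914555  0.         -1.58659066]
```

Run:
```python
from h import *
O=down(YAW)
h=b2w(-.0205,0)
ctrl.move_ptp([*h,.16],O); ctrl.command_gripper(.05,40)
ctrl.move_linear([*h,.066],.1)
ctrl.command_gripper(0,40)
st('gripped')
t=b2w(-.045+.126,0)
ctrl.move_linear([*t,.066],.06)
st('opened')
r=ctrl.move_linear([*b2w(-.045+.131,0),.066],.03,until_force=12)
st(r)
ctrl.command_gripper(.05); st()
ctrl.move_linear([*t,.16],.15)
ctrl.move_ptp([.35,-.3,.25],O)
p,d,W,hsv,c=cloud('top','open')
for x in cheeses(W,hsv,.03,.042): print(x)
m=(np.abs(W[...,2]-.056)<.004)
for k in comps(m,1000):
    P=W[k];print(cv2.minAreaRect((P[:,:2]*1000).astype(np.float32)))
st()
```

```text
gripped 5.38 [ 0.5295 -0.0146  0.066 ] gap 0.0 F [ 0.6  0.4 -0.4]
opened 7.22 [ 0.6307 -0.0159  0.066 ] gap 0.0001 F [ 0.1  0.2 -0.3]
False 7.53 [ 0.6363 -0.016   0.066 ] gap 0.0003 F [ 0.2 -0.5 -0.9]
 8.07 [ 0.636  -0.0159  0.066 ] gap 0.0502 F [0.  0.2 0.2]
(array([ 0.7164, -0.346 ]), array([ 0.7079, -0.3311]), 29.6, 0.036, 88, [480.0, 168.0])
(array([ 0.5495, -0.3589]), array([ 0.5493, -0.3593]), 25.1, 0.0337, 325, [490.0, 238.0])
(array([ 0.474 , -0.3062]), array([ 0.4747, -0.3074]), 25.1, 0.0335, 336, [469.0, 272.0])
(array([ 0.4223, -0.357 ]), array([ 0.4218, -0.3576]), 24.8, 0.0336, 348, [493.0, 293.0])
(array([ 0.4172, -0.2374]), array([ 0.4169, -0.2376]), 24.7, 0.0335, 349, [441.0, 297.0])
(array([0.0793, 0.0072]), array([0.0863, 0.0068]), 50.1, 0.0359, 121, [340.0, 456.0])
((574.6436767578125, -16.806060791015625), (295.5052185058594, 133.03369140625), 89.16802978515625)
 10.41 [ 0.3507 -0.2996  0.2496] gap 0.0499 F [0.6 0.  0. ]
```

View pics/open.png

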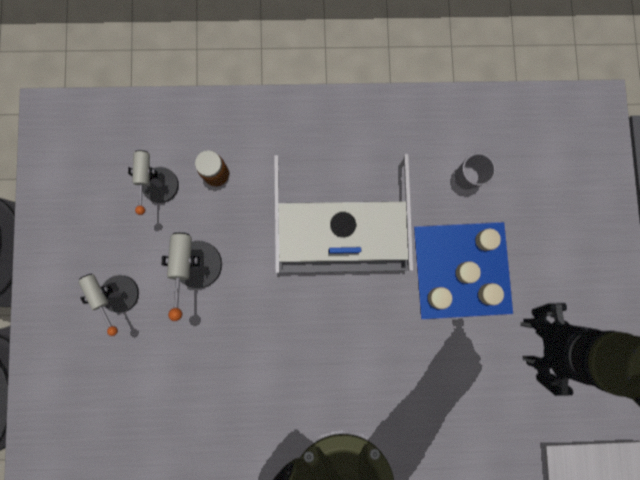

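The fingers closed on nothing (gap 0) and the cover did not move. I go back above the handle to see why.

Run:
```python
from h import *
O=down(YAW)
h=b2w(-.0205,0)
ctrl.move_ptp([*h,.16],O)
st()
cloud('scene','s1');cloud('top','t1');cloud('wrist','w1')
a=cv2.imread('pics/s1.png');b=cv2.imread('pics/w1.png')
cv2.imwrite('pics/m1.png',np.hstack([cv2.resize(a[140:380,160:480],(400,300)),cv2.resize(b,(400,300))]))
ctrl.move_linear([*h,.066],.1)
st();cloud('scene','s2');cloud('wrist','w2')
a=cv2.imread('pics/s2.png');b=cv2.imread('pics/w2.png')
cv2.imwrite('pics/m2.png',np.hstack([cv2.resize(a[140:380,160:480],(400,300)),cv2.resize(b,(400,300))]))
```

```text
11.72 [ 0.5295 -0.0154  0.1603] gap 0.05 F [ 0.2 -0.5  0.7]
 12.97 [ 0.5301 -0.0147  0.0666] gap 0.0497 F [-0.1 -0.9  0.4]
```

View pics/m1.png

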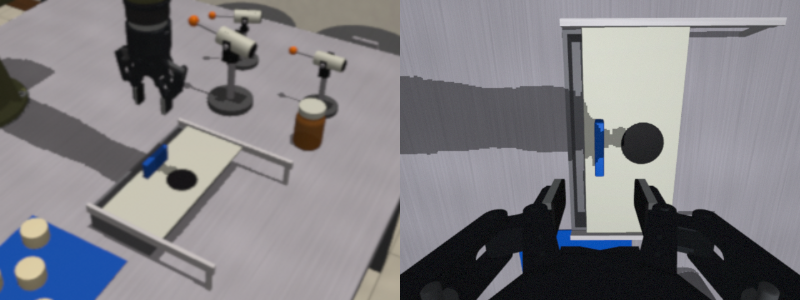

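View pics/m2.png

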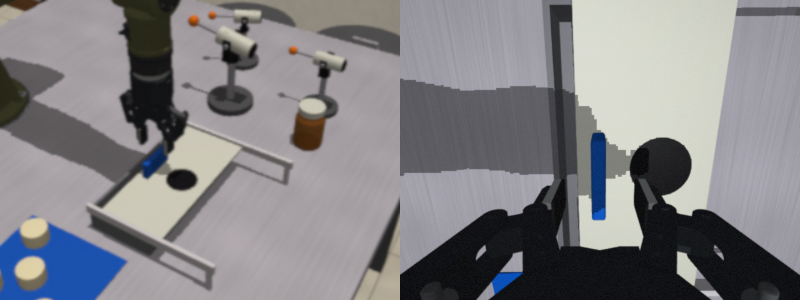

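Run:
```python
from h import *
for n in ['wrist','top','scene']:
    p,d,W,hsv,c=cloud(n)
    H,S,V=[hsv[...,i].astype(int) for i in range(3)]
    for k in comps((H>105)&(H<130)&(S>120)&(W[...,2]>.06),30):
        P=W[k];print(n,'blue',np.nanmedian(P,0).round(4),np.nanmin(P,0).round(3),np.nanmax(P,0).round(3),k.sum())
    cp=-c['R'].T@c['t'];print('cam',cp.round(3))
    if n=='wrist':
        q=c['R']@np.array([.53,-.0147,.066])+c['t'];print('TCP px',c['fx']*q[0]/q[2]+c['cx'],c['fy']*q[1]/q[2]+c['cy'],q)
        k=np.abs(d-0)>0
        # fingers
        m=(V<60)&(W[...,2]<.16)&(W[...,2]>.06)
        for k in comps(m,100):
            P=W[k];print('fing',np.nanmedian(P,0).round(3),np.nanmin(P,0).round(3),np.nanmax(P,0).round(3),k.sum())
```

```text
wrist blue [ 0.5287 -0.01    0.0924] [ 0.523 -0.051  0.06 ] [0.534 0.019 0.095] 3070
wrist blue [ 0.4819 -0.026   0.1722] [ 0.481 -0.027  0.17 ] [ 0.483 -0.025  0.175] 34
wrist blue [ 0.5003 -0.0051  0.1953] [ 0.497 -0.007  0.191] [ 0.503 -0.004  0.199] 59
cam [0.53  0.054 0.248]
TCP px 319.6053886880165 270.7262938422754 [1.92257004e-04 1.64400687e-02 1.93879404e-01]
fing [ 0.501 -0.007  0.146] [ 0.473 -0.026  0.108] [ 0.505 -0.     0.16 ] 3124
fing [ 0.559 -0.008  0.146] [ 0.554 -0.026  0.109] [ 0.587 -0.001  0.16 ] 3003
cam [0.456 0.084 1.052]
scene blue [ 0.533  -0.0285  0.0866] [ 0.522 -0.055  0.062] [0.536 0.008 0.097] 236
cam [ 1.039 -0.702  0.824]
```

View pics/s2.png

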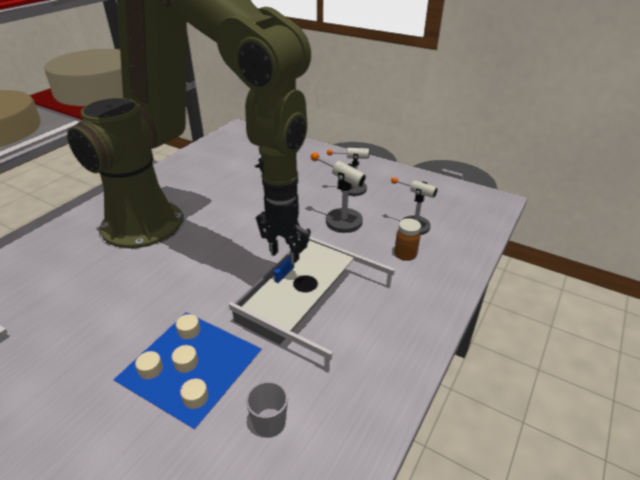

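Run:
```python
from h import *
p,d,W,hsv,c=cloud('wrist','w3')
im=cv2.resize(p[200:400,200:460,::-1],None,fx=3,fy=3)
cv2.imwrite('pics/w3c.png',im)
for r in range(270,360,6): print(r,[(u,W[r,u].round(3).tolist()) for u in (240,248,256,264)])
```

```text
270 [(240, [0.467, -0.039, -0.002]), (248, [0.485, -0.02, 0.05]), (256, [0.489, -0.021, 0.045]), (264, [0.489, -0.032, 0.018])]
276 [(240, [0.467, -0.043, 0.001]), (248, [0.484, -0.024, 0.05]), (256, [0.489, -0.025, 0.046]), (264, [0.489, -0.036, 0.017])]
282 [(240, [0.466, -0.048, -0.001]), (248, [0.484, -0.028, 0.05]), (256, [0.488, -0.029, 0.046]), (264, [0.489, -0.041, 0.018])]
288 [(240, [0.466, -0.053, -0.0]), (248, [0.499, -0.003, 0.115]), (256, [0.502, -0.004, 0.114]), (264, [0.489, -0.044, 0.021])]
294 [(240, [0.465, -0.059, -0.001]), (248, [0.5, -0.004, 0.121]), (256, [0.503, -0.004, 0.121]), (264, [0.505, -0.009, 0.109])]
300 [(240, [0.498, -0.004, 0.125]), (248, [0.501, -0.004, 0.127]), (256, [0.504, -0.004, 0.126]), (264, [0.504, -0.012, 0.109])]
306 [(240, [0.499, -0.004, 0.131]), (248, [0.502, -0.004, 0.131]), (256, [0.505, -0.006, 0.127]), (264, [0.504, -0.015, 0.11])]
312 [(240, [0.5, -0.004, 0.136]), (248, [0.503, -0.004, 0.136]), (256, [0.504, -0.008, 0.128]), (264, [0.504, -0.017, 0.111])]
318 [(240, [0.501, -0.004, 0.141]), (248, [0.504, -0.004, 0.141]), (256, [0.504, -0.011, 0.128]), (264, [0.505, -0.019, 0.113])]
324 [(240, [0.502, -0.004, 0.146]), (248, [0.505, -0.005, 0.143]), (256, [0.504, -0.013, 0.129]), (264, [0.504, -0.022, 0.113])]
330 [(240, [0.502, -0.006, 0.145]), (248, [0.504, -0.008, 0.143]), (256, [0.504, -0.015, 0.13]), (264, [0.504, -0.025, 0.113])]
336 [(240, [0.502, -0.008, 0.146]), (248, [0.504, -0.009, 0.144]), (256, [0.505, -0.017, 0.131]), (264, [0.488, -0.078, 0.03])]
342 [(240, [0.503, -0.008, 0.15]), (248, [0.505, -0.011, 0.145]), (256, [0.504, -0.019, 0.132]), (264, [0.488, -0.083, 0.032])]
348 [(240, [0.503, -0.011, 0.149]), (248, [0.504, -0.013, 0.145]), (256, [0.504, -0.022, 0.132]), (264, [0.488, -0.087, 0.032])]
354 [(240, [0.509, 0.003, 0.172]), (248, [0.504, -0.015, 0.146]), (256, [0.504, -0.024, 0.133]), (264, [0.488, -0.091, 0.034])]
```

View pics/w3c.png

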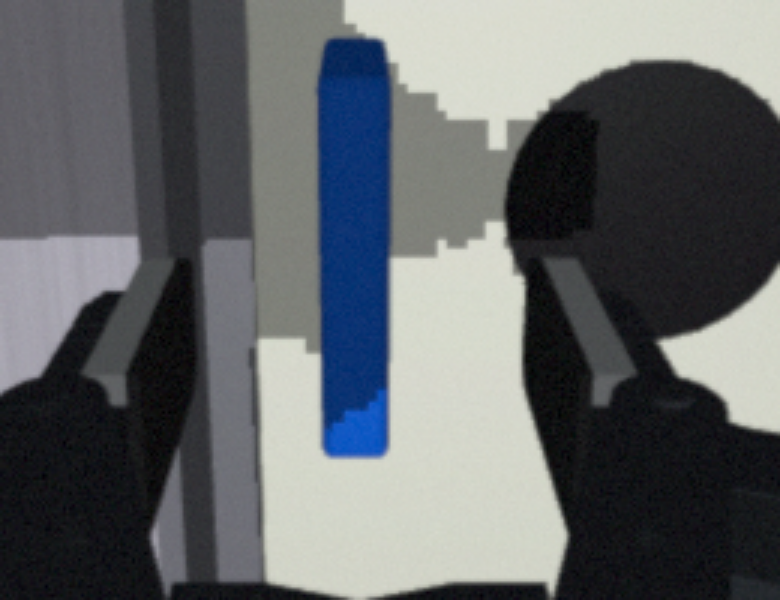

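The wrist depth shows the open fingertips at z≈0.108, while the reported TCP is 0.066. I close the fingers here and measure the true tip height.

Run:
```python
from h import *
def tip(g):
    ctrl.command_gripper(g,30);o=st(g)
    p,d,W,hsv,c=cloud('wrist','wtip%d'%(g*1000))
    V=hsv[...,2]; z=o['tool_pos'][2]
    P=W.reshape(-1,3); L=(P-o['tool_pos'])
    m=(np.abs(L[:,1])<.014)&(np.abs(L[:,0])<.06)&(L[:,2]>.004)&(L[:,2]<.12)&(V.ravel()<110)&(P[:,2]>.098)
    print('tip z',np.percentile(P[m,2],[0.2,1,5]),m.sum())
    print(ctrl.observe()['orientation'])
tip(.085);tip(.05);tip(.025);tip(0)
```

```text
0.085 13.71 [ 0.5295 -0.0147  0.066 ] gap 0.0851 F [0.2 0.7 0.4]
tip z [0.1185353  0.12100126 0.1276719 ] 19869
[ 1.21836441  1.20331722 -1.21841929]
0.05 14.2 [ 0.5295 -0.0146  0.066 ] gap 0.0501 F [ 0.1 -0.8  0. ]
tip z [0.109978   0.11453519 0.12710832] 31632
[ 1.21837758  1.20333132 -1.21842608]
0.025 14.62 [ 0.5295 -0.0147  0.066 ] gap 0.0248 F [-0.9  0.1  0.2]
tip z [0.10964922 0.11424933 0.12966777] 32505
[ 1.21841557  1.203256   -1.21835682]
0 15.03 [ 0.5295 -0.0147  0.066 ] gap 0.0001 F [-1.4 -0.9  0.5]
tip z [0.11052289 0.11553278 0.13234343] 29643
[ 1.21837071  1.20328158 -1.21834045]
```

View pics/wtip0.png

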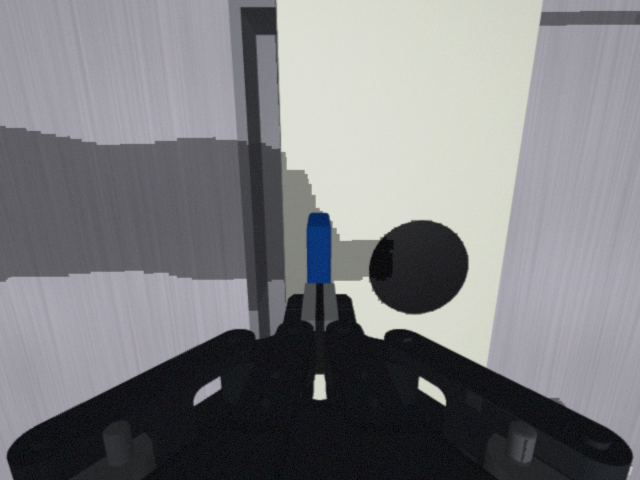

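Run:
```python
from h import *
p,d,W,hsv,c=cloud('wrist')
for r in range(280,300,3): print(r,[(u,W[r,u].round(3).tolist()) for u in (310,314,324,328)])
ctrl.command_gripper(.05,30)
h=b2w(-.0205,0)
r=ctrl.move_linear([*h,.032],.02,until_force=6)
st(r)
p,d,W,hsv,c=cloud('wrist','w4')
for u in (248,256): print(u,[(r,W[r,u].round(3).tolist()) for r in range(280,300,4)])
cloud('scene','s4')
```

```text
280 [(310, [0.524, -0.01, 0.091]), (314, [0.526, -0.009, 0.092]), (324, [0.531, -0.01, 0.092]), (328, [0.533, -0.009, 0.094])]
283 [(310, [0.525, -0.004, 0.109]), (314, [0.527, -0.004, 0.108]), (324, [0.531, -0.004, 0.109]), (328, [0.533, -0.004, 0.109])]
286 [(310, [0.525, -0.005, 0.111]), (314, [0.527, -0.004, 0.112]), (324, [0.531, -0.004, 0.112]), (328, [0.533, -0.004, 0.113])]
289 [(310, [0.525, -0.004, 0.115]), (314, [0.527, -0.004, 0.115]), (324, [0.531, -0.004, 0.116]), (328, [0.533, -0.004, 0.116])]
292 [(310, [0.525, -0.004, 0.119]), (314, [0.527, -0.004, 0.119]), (324, [0.531, -0.004, 0.119]), (328, [0.533, -0.004, 0.119])]
295 [(310, [0.525, -0.004, 0.122]), (314, [0.527, -0.004, 0.121]), (324, [0.531, -0.004, 0.122]), (328, [0.533, -0.004, 0.121])]
298 [(310, [0.525, -0.004, 0.124]), (314, [0.527, -0.004, 0.124]), (324, [0.531, -0.004, 0.124]), (328, [0.533, -0.005, 0.123])]
False 17.52 [ 0.5296 -0.0147  0.0321] gap 0.05 F [-0.1  0.2 -0.4]
248 [(280, [0.489, -0.018, 0.036]), (284, [0.489, -0.02, 0.037]), (288, [0.499, -0.004, 0.08]), (292, [0.5, -0.004, 0.085]), (296, [0.5, -0.003, 0.089])]
256 [(280, [0.489, -0.027, 0.015]), (284, [0.489, -0.029, 0.015]), (288, [0.502, -0.004, 0.081]), (292, [0.503, -0.004, 0.085]), (296, [0.503, -0.004, 0.088])]
```

View pics/w4.png

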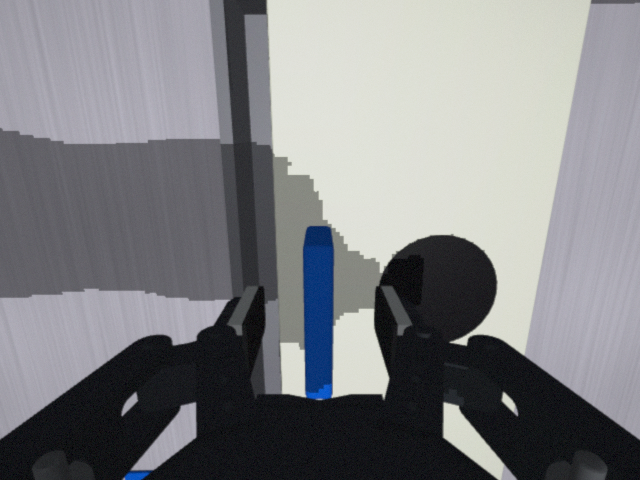

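The fingertips really are about 42 mm above the reported TCP: at a reported 0.032 there was no contact with the plate. I go on down with a force guard to confirm.

Run:
```python
from h import *
h=b2w(-.0205,0)
r=ctrl.move_linear([*h,.004],.015,until_force=5)
o=st(r)
p,d,W,hsv,c=cloud('wrist','w5')
for u in (248,256): print(u,[(r,W[r,u].round(3).tolist()) for r in range(280,300,4)])
```

```text
True 18.77 [ 0.5301 -0.0146  0.0147] gap 0.05 F [0.  0.  4.9]
248 [(280, [0.489, -0.019, 0.017]), (284, [0.489, -0.021, 0.017]), (288, [0.499, -0.004, 0.062]), (292, [0.5, -0.004, 0.067]), (296, [0.501, -0.004, 0.071])]
256 [(280, [0.491, -0.023, 0.005]), (284, [0.491, -0.026, 0.005]), (288, [0.503, -0.004, 0.063]), (292, [0.503, -0.004, 0.068]), (296, [0.504, -0.004, 0.071])]
```

```bash
cat >> h.py <<'E'
OFF=.042   # fingertips really sit this far above the reported TCP
def P3(xy,z): return [xy[0],xy[1],z-OFF]
E
python3 - <<'E'
from h import *
O=down(YAW)
h=b2w(-.0205,0)
ctrl.move_linear(P3(h,.066),.05)
ctrl.command_gripper(0,40)
st('gripped')
t=b2w(-.045+.125,0)
ctrl.move_linear(P3(t,.066),.06)
st('opened')
r=ctrl.move_linear(P3(b2w(-.045+.131,0),.066),.03,until_force=12)
o=st(r); 
ctrl.command_gripper(.05); st()
ctrl.move_linear([*o['tool_pos'][:2],.12],.2)
ctrl.move_ptp([.35,-.3,.15],O)
p,d,W,hsv,c=cloud('top','open2')
for x in cheeses(W,hsv,.03,.042): print(x)
m=(np.abs(W[...,2]-.056)<.004)
for k in comps(m,1000):
    P=W[k];print(cv2.minAreaRect((P[:,:2]*1000).astype(np.float32)))
st()
E
```

```text
gripped 19.59 [ 0.5294 -0.0146  0.0239] gap 0.0114 F [ 0.3  0.6 -0.2]
opened 21.42 [ 0.63   -0.0157  0.0239] gap 0.0109 F [-0.7  3.7 -3.1]
True 21.64 [ 0.6319 -0.0157  0.0239] gap 0.0115 F [-2.   0.7  6.2]
 22.1 [ 0.6303 -0.0147  0.0222] gap 0.0503 F [ 0.1 -0.2  0.2]
(array([ 0.7174, -0.3455]), array([ 0.7079, -0.3299]), 30.3, 0.0358, 84, [479.0, 168.0])
(array([ 0.5497, -0.3592]), array([ 0.5499, -0.36  ]), 25.3, 0.0333, 330, [490.0, 238.0])
(array([ 0.4746, -0.3067]), array([ 0.4743, -0.3068]), 24.6, 0.0332, 334, [469.0, 271.0])
(array([ 0.4225, -0.3575]), array([ 0.4217, -0.358 ]), 25.0, 0.0335, 339, [493.0, 293.0])
(array([ 0.4171, -0.2373]), array([ 0.4171, -0.2374]), 24.7, 0.0335, 349, [441.0, 297.0])
(array([ 0.0786, -0.0049]), array([ 0.0839, -0.0045]), 47.4, 0.0365, 120, [345.0, 456.0])
((677.0445556640625, -15.581024169921875), (296.4645080566406, 135.06358337402344), 89.57549285888672)
 24.28 [ 0.3508 -0.2997  0.1499] gap 0.0499 F [-0.   0.8  1.4]
```

View pics/open2.png

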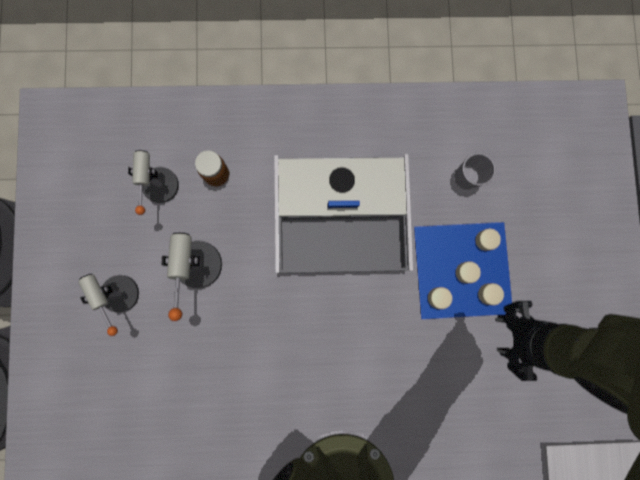

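Opened: the plate centre is now at box x≈0.127. Next I check the compartment centre from its floor and place the first cheese.

```bash
cat >> h.py <<'E'
ORI=down(YAW)
def look():
    ctrl
    p,d,W,hsv,c=cloud('top')
    return [x[1]+np.array([0,.0003]) for x in cheeses(W,hsv,.03,.042,200) if abs(x[2]-25)<4 and x[0][0]>.3],W,p
def pick_place(xy,slot):
    ctrl.command_gripper(.075,60)
    ctrl.move_ptp(P3(xy,.13),ORI)
    r=ctrl.move_linear(P3(xy,.010),.12,until_force=8)
    if r: st('contact on the way down!')
    ctrl.command_gripper(0,50); o=st('grip')
    if o['finger_gap']<.04: return False
    ctrl.move_linear(P3(xy,.12),.15); o=st('lift')
    if o['finger_gap']<.04: return False
    t=b2w(0,slot)
    ctrl.move_ptp(P3(t,.12),ORI); o=st('over')
    if o['finger_gap']<.04: return False
    r=ctrl.move_linear(P3(t,.0145),.10,until_force=8); st(('down',r))
    ctrl.command_gripper(.068); 
    ctrl.move_linear(P3(t,.12),.2); st('done')
    return True
E
python3 - <<'E'
from h import *
ch,W,p=look();print(ch)
m=(np.abs(W[...,2]-.005)<.007)&(np.abs(W[...,0]-.55)<.075)&(np.abs(W[...,1]+.015)<.16)
for k in comps(cv2.erode(m.astype(np.uint8),np.ones((3,3))),500):
    P=W[k];print(cv2.minAreaRect((P[:,:2]*1000).astype(np.float32)))
ch.sort(key=lambda c:c[1]); # farthest right first -> 
t=[c for c in ch if c[0]>.5 ][0]
print(pick_place(t,.09))
E
```

```text
[array([ 0.5498, -0.3591]), array([ 0.4743, -0.3069]), array([ 0.4231, -0.357 ]), array([ 0.417 , -0.2371])]
((550.7901611328125, -15.669937133789062), (277.0307312011719, 114.75909423828125), 89.40233612060547)
grip 27.08 [ 0.5506 -0.3596 -0.0307] gap 0.0482 F [-0.4  0.5  5.6]
lift 27.97 [ 0.5491 -0.3586  0.0769] gap 0.0483 F [-0.6 -0.2 -1.6]
over 29.57 [0.5515 0.0742 0.078 ] gap 0.0485 F [ 0.7 -0.1 -1.5]
('down', True) 30.6 [ 0.5498  0.0748 -0.0277] gap 0.0481 F [-1.3  0.8  6.1]
done 31.62 [0.5505 0.075  0.0772] gap 0.0683 F [-0.6  0.2 -0.7]
True
```

```bash
sed -i 's/P3(xy,.010)/P3(xy,.0125)/' h.py
python3 - <<'E'
from h import *
slots=[.03,-.03,-.09]
import itertools
for s in slots:
    ctrl.move_ptp([.35,-.15,.15],ORI)
    ch,W,p=look()
    ch=[c for c in ch if c[1]<-.18]; print(np.round(ch,4).tolist())
    if not ch: break
    # prefer one with room along x
    ch.sort(key=lambda c:-min([np.linalg.norm(c-o) for o in ch if o is not c] or [9]))
    if not pick_place(ch[0],s): print('FAIL');break
ctrl.move_ptp([.35,-.15,.15],ORI)
cloud('top','pl')
E
```

```text
[[0.4747, -0.3074], [0.4176, -0.2373], [0.3935, -0.3395]]
grip 35.43 [ 0.4753 -0.3078 -0.0283] gap 0.0479 F [-0.9 -0.5  5.9]
lift 36.3 [ 0.474  -0.307   0.0771] gap 0.0482 F [ 0.   0.7 -1.1]
over 37.56 [0.5503 0.0142 0.0778] gap 0.0478 F [ 0.1 -0.1 -0.9]
('down', True) 38.53 [ 0.5489  0.0148 -0.0253] gap 0.0481 F [-0.6  0.6  6.1]
done 39.54 [0.5498 0.0151 0.0772] gap 0.068 F [-0.3  1.2  0.2]
[[0.4172, -0.237], [0.3935, -0.3396]]
grip 42.95 [ 0.4178 -0.2374 -0.0284] gap 0.0479 F [-2.   0.3  7.7]
lift 43.82 [ 0.4166 -0.2367  0.0772] gap 0.0484 F [-0.7 -0.4 -1.5]
over 44.74 [ 0.5486 -0.0457  0.0773] gap 0.048 F [-0.6 -0.2 -0.3]
('down', True) 45.72 [ 0.5481 -0.0451 -0.0254] gap 0.0483 F [-0.4  1.2  6.7]
done 46.73 [ 0.5491 -0.0448  0.0772] gap 0.0682 F [-0.1  0.  -0. ]
[[0.3932, -0.3396]]
grip 50.3 [ 0.3937 -0.3401 -0.0284] gap 0.0481 F [-1.5  1.3  7. ]
lift 51.17 [ 0.3926 -0.3391  0.0772] gap 0.0479 F [ 0.4 -0.6 -1. ]
over 52.26 [ 0.5482 -0.1057  0.0775] gap 0.0478 F [-0.1 -0.3 -1. ]
('down', True) 53.23 [ 0.5474 -0.1049 -0.0253] gap 0.048 F [-1.3  0.9  7.7]
done 54.24 [ 0.5483 -0.1048  0.0772] gap 0.068 F [ 0.6  0.4 -0.2]
```

View pics/pl.png

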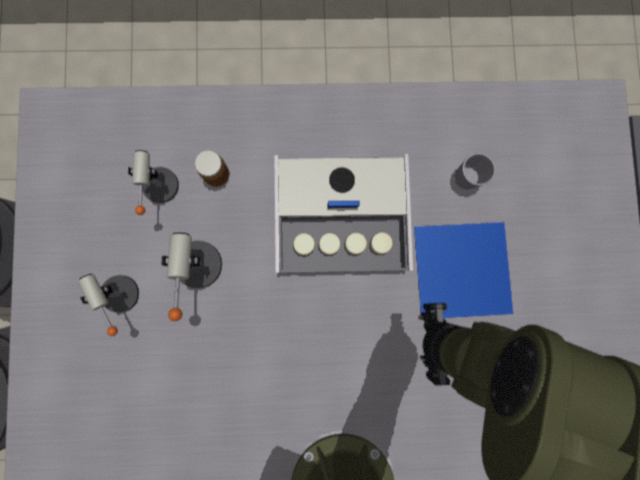

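All four cheeses stand in a row in the box at row ~243. One had been knocked aside and was still found. I check their heights, then shut the cover.

Run:
```python
from h import *
p,d,W,hsv,c=cloud('top')
for x in cheeses(W,hsv,.028,.045,200):
    if x[0][0]>.45 : print(w2b(x[1]).round(4),x[2:5])
h=b2w(.083,0)-np.array([.002,0])
ctrl.command_gripper(.05,40)
ctrl.move_ptp(P3(h,.16),ORI)
ctrl.move_linear(P3(h,.067),.1,until_force=8)
ctrl.command_gripper(0,40); o=st('grip')
f=o['tool_pos'];
ctrl.move_linear(P3(b2w(-.042,0),.067),.06); st('near')
r=ctrl.move_linear(P3(b2w(-.049,0),.067),.02,until_force=15); st(r)
ctrl.command_gripper(.05); o=st()
ctrl.move_linear([*o['tool_pos'][:2],.12],.2)
ctrl.move_ptp([.35,-.15,.15],ORI)
p,d,W,hsv,c=cloud('top','shut')
H,S,V=[hsv[...,i].astype(int) for i in range(3)]
m=(np.abs(W[...,2]-.056)<.004)
for k in comps(m,1000):
    P=W[k];print(cv2.minAreaRect((P[:,:2]*1000).astype(np.float32)))
for k in comps((V<40)&(np.abs(W[...,2]-.058)<.006),100): print('disc',W[k].mean(0).round(4))
```

```text
[-0.0011  0.0886] (24.9, 0.0362, 368)
[-0.001   0.0297] (24.7, 0.0363, 362)
[-0.0013 -0.0309] (24.8, 0.0363, 369)
[-0.0015 -0.0912] (25.2, 0.0364, 365)
grip 58.23 [ 0.6315 -0.0159  0.0256] gap 0.0111 F [-0.4 -0.2  3.6]
near 60.43 [ 0.5086 -0.0147  0.0256] gap 0.0114 F [1.2 0.2 7.1]
True 60.78 [ 0.5044 -0.0147  0.0256] gap 0.0119 F [1.2 0.2 1.3]
 61.24 [ 0.5046 -0.0147  0.0256] gap 0.0499 F [-0.3 -0.2 -0.9]
((549.5192260742188, -15.482070922851562), (293.30908203125, 132.15455627441406), 89.39529418945312)
disc [ 0.0767 -0.008   0.0579]
```

View pics/shut.png

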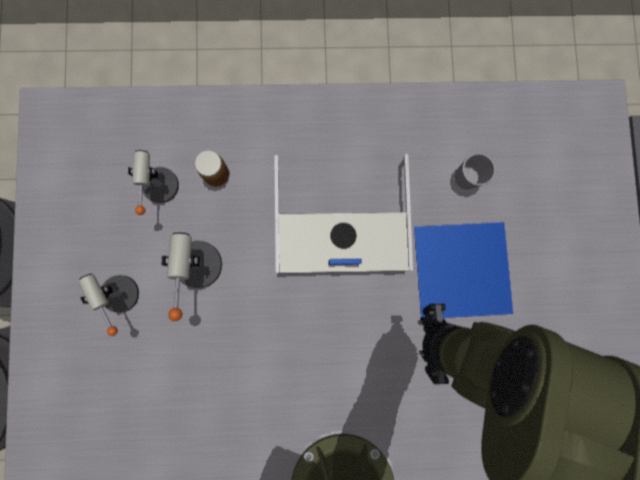

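The cover is shut: the plate centre is back at 549.5 mm and the travel was 127.5 mm. Now the thermometer, starting with a close look at the ball from the wrist camera.

```bash
cat >> h.py <<'E'
def ball(n='wrist',save=None):
    p,d,W,hsv,c=cloud(n,save)
    H,S,V=[hsv[...,i].astype(int) for i in range(3)]
    o=[]
    for k in comps((H<12)&(S>150)&(V>70)&(W[...,2]>.155),40):
        P=W[k];P=P[~np.isnan(P[:,0])]
        # sphere fit with known radius 13 mm
        from scipy.optimize import least_squares
        r=least_squares(lambda q:np.linalg.norm(P-q,axis=1)-.013,P.mean(0)-[0,0,.008],loss='soft_l1',f_scale=.001)
        o.append((r.x.round(4),int(k.sum()),round(float(np.abs(r.fun).mean())*1000,2)))
    return o,W,p,hsv
E
python3 - <<'E'
from h import *
a=np.pi/2
ctrl.move_ptp(P3([.40,.30],.30),down(a)); st()
print(ball('top')[0])
o,W,p,hsv=ball('wrist','kb');print(o)
E
```

```text
64.46 [0.4002 0.2992 0.2577] gap 0.0495 F [-0.6  0.2  0.6]
[(array([0.4144, 0.3166, 0.2104]), 63, 28.52)]
[]
```

View pics/kb.png

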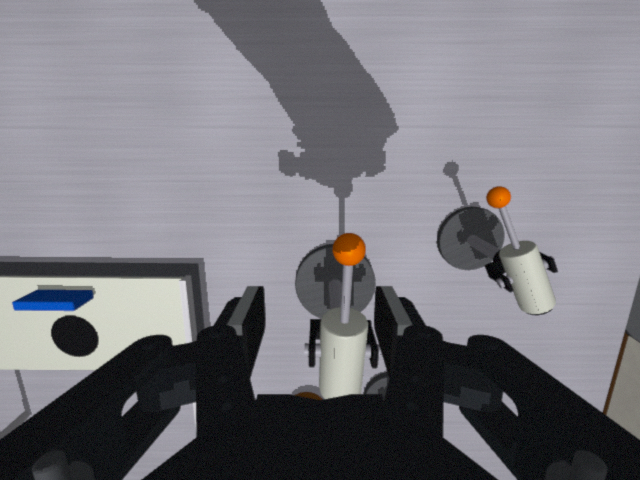

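```bash
sed -i 's/(H<12)&(S>150)/(H<18)\&(S>150)/' h.py
python3 - <<'E'
from h import *
o,W,p,hsv=ball('wrist');print(o, hsv[248,348],W[248,348], W[240:258:4,348].round(3))
V=hsv[...,2]
m=(W[...,2]>.14)&(W[...,2]<.22)&(V>120)&(hsv[...,1]<80)&(W[...,1]<.4)&(W[...,1]>.25)
m[:,:]&=True
for k in comps(m,100):
    P=W[k];f=np.polyfit(P[:,0],P[:,1],1);print('barrel',P.min(0).round(3),P.max(0).round(3),np.median(P,0).round(3),f,k.sum(),np.polyval(f,.511))
E
```

```text
[(array([0.4071, 0.3218, 0.189 ]), 826, 0.38)] [ 15 255 144] [0.4030016  0.32007333 0.20010806] [[0.397 0.32  0.198]
 [0.4   0.32  0.2  ]
 [0.403 0.32  0.2  ]
 [0.406 0.32  0.201]
 [0.409 0.32  0.202]]
barrel [0.42  0.317 0.178] [0.477 0.325 0.192] [0.447 0.321 0.185] [-0.01709473  0.3283827 ] 461 0.31964729716825957
barrel [0.477 0.296 0.162] [0.559 0.344 0.198] [0.511 0.317 0.187] [-0.05559932  0.34662593] 2839 0.31821467418345867
```

```bash
cat >> h.py <<'E'
PV=np.array([.5105,.320,.170])
DISC=np.array([.5645,-.0155,.0575])
def aim(psi,t): return PV-.105*np.array([np.cos(t)*np.cos(psi),np.cos(t)*np.sin(psi),-np.sin(t)])
def ang(b):
    v=PV-b; return np.arctan2(v[1],v[0]),np.arcsin(-v[2]/np.linalg.norm(v))
def ang_t():
    v=DISC-PV; return np.arctan2(v[1],v[0]),np.arctan2(-v[2],np.hypot(v[0],v[1]))
E
python3 - <<'E'
from h import *
b=np.array([.4071,.3218,.189])
p0,t0=ang(b);p1,t1=ang_t();print(p0,t0,p1,t1,aim(p1,t1))
poses=[]
for s in np.linspace(0,1,9):
    psi=p0+s*(p1-p0);q=aim(psi,t0+s*(t1-t0)); poses.append((q,psi+np.pi/2))
    print(q.round(3),ik(P3(q,q[2]-.019),down(psi+np.pi/2)) is not None)
ctrl.command_gripper(.055,25)
ctrl.move_linear(P3(b,.26),.1,ori=down(poses[0][1]))
r=ctrl.move_linear(P3(b,b[2]-.019),.06,until_force=6);st(r)
ctrl.command_gripper(0,25);o=st('grip')
if o['finger_gap']>.015:
    for q,a in poses[1:]:
        ctrl.move_linear(P3(q,q[2]-.019),.06,ori=down(a)); st()
cloud('scene','kn');cloud('wrist','kw')
a=cv2.imread('pics/kn.png');bb=cv2.imread('pics/kw.png')
cv2.imwrite('pics/kk.png',np.hstack([cv2.resize(a[80:320,220:540],(400,300)),cv2.resize(bb,(400,300))]))
E
```

```text
-0.017406365642060263 0.18169827381456535 -1.4112112107473542 0.3197028007379694 [0.49466006 0.41841293 0.20299987]
[0.407 0.322 0.189] True
[0.409 0.34  0.191] True
[0.415 0.357 0.193] True
[0.423 0.373 0.194] True
[0.434 0.387 0.196] True
[0.447 0.399 0.198] True
[0.461 0.408 0.2  ] True
[0.478 0.415 0.201] True
[0.495 0.418 0.203] True
False 67.09 [0.4073 0.322  0.1284] gap 0.0547 F [-0.   0.3  0.6]
grip 67.47 [0.4072 0.3219 0.1282] gap 0.0241 F [0.5 0.4 2. ]
 67.92 [0.4093 0.3397 0.1296] gap 0.0241 F [-0.4  0.2 -1.2]
 68.38 [0.4146 0.3565 0.1315] gap 0.0247 F [0.1 1.2 0.1]
 68.83 [0.4228 0.3723 0.1333] gap 0.0244 F [ 0.5  1.2 -0.8]
 69.28 [0.4335 0.3864 0.1351] gap 0.0241 F [-0.   1.5 -1. ]
 69.72 [0.4465 0.3984 0.1368] gap 0.0243 F [-0.3  2.1 -1. ]
 70.17 [0.4613 0.4079 0.1386] gap 0.0246 F [ 0.2  1.6 -0.6]
 70.61 [0.4775 0.4142 0.1401] gap 0.0244 F [ 0.8  1.3 -2.2]
 71.05 [0.4945 0.418  0.1419] gap 0.0245 F [-0.1 -0.  -0.9]
```

View pics/kk.png

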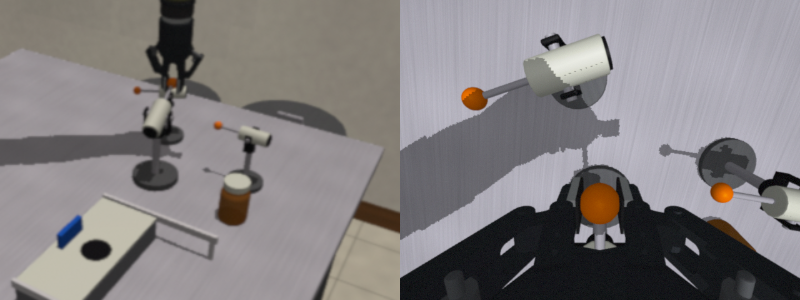

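The ball followed the grip and the barrel now faces the cover. I release, back off, and measure the direction.

Run:
```python
from h import *
ctrl.command_gripper(.05);o=ctrl.observe();t=o['tool_pos']
ctrl.move_linear([t[0],t[1],.26],.1)
ctrl.move_linear([t[0]-.05,t[1]-.0,.26],.1)
p1,t1=ang_t()
o,W,p,hsv=ball('wrist','kz');print(o)
for x in o:
    if np.linalg.norm(x[0]-PV)<.15:
        print(ang(x[0]),(p1,t1)); u=(PV-x[0])/np.linalg.norm(PV-x[0]);D=DISC-PV; print('miss mm',((D-(D@u)*u)*1000).round(1), np.linalg.norm(PV-x[0]))
ctrl.move_ptp([.38,-.1,.2],ORI)
p,d,W,hsv,c=cloud('top','end')
print(ball('top')[0])
m=np.zeros((480,640),bool);m[200:330,130:240]=1
m&=(W[...,2]>.165)&(W[...,2]<.23)&(hsv[...,2]>120)&(hsv[...,1]<80)
for k in comps(m,100):
    P=W[k][:,:2];c0=P.mean(0);_,_,vt=np.linalg.svd(P-c0);print('barrel',c0,np.arctan2(vt[0][1],vt[0][0]),k.sum())
H,S,V=[hsv[...,i].astype(int) for i in range(3)]
for k in comps((V<45)&(np.abs(W[...,2]-.057)<.006),100): print('disc',W[k].mean(0).round(4))
cloud('scene','end_s'); st()
```

```text
[(array([0.4942, 0.4178, 0.2025]), 903, 0.38)]
(np.float64(-1.4056476493802699), np.float64(0.31675273633661366)) (np.float64(-1.4112112107473542), np.float64(0.3197028007379694))
miss mm [-1.9  0.  -1. ] 0.10433973356301039
[(array([0.4947, 0.4195, 0.2014]), 124, 0.91)]
barrel [0.5107324  0.31971125] 1.7137152515078724 961
disc [ 0.5635 -0.0189  0.0561]
disc [ 0.0767 -0.0054  0.0572]
 75.6 [ 0.3805 -0.0996  0.2001] gap 0.0499 F [ 1.   0.1 -0.3]
```

View pics/end.png

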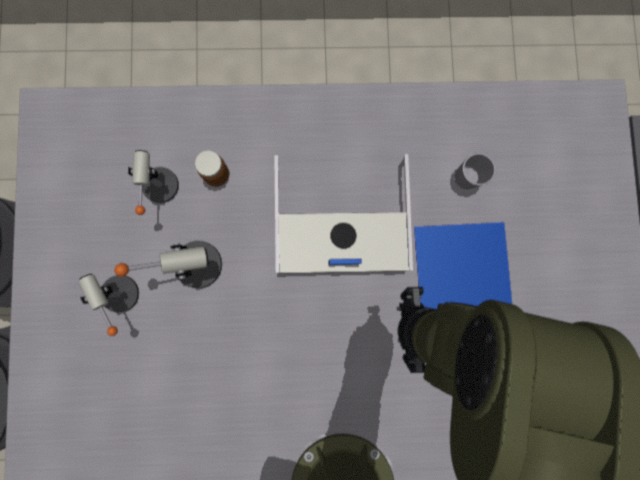

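View pics/end_s.png

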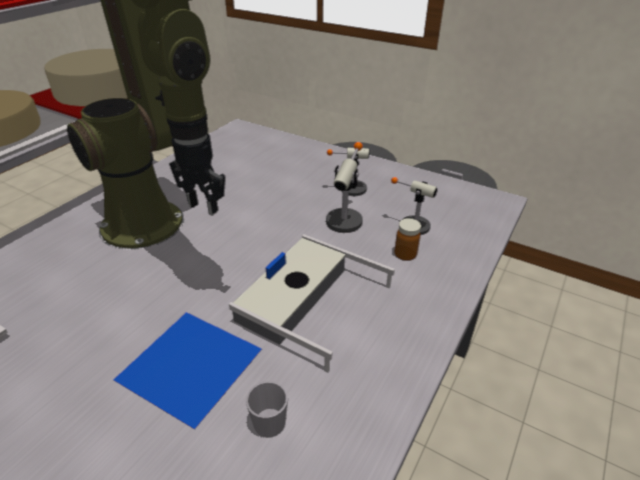

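The pictures show the cover flush at the front (row ~272), an empty mat, and the head aimed along the line to the disc at (343,236). The jar and cup have not moved, and the robot is clear. I hand in.

Run:
```python
from station import hand_in
print(hand_in())
```

```text
the job is handed in; nothing more can be done
None
```

I opened the cover, stood all four cheeses in a row on the box floor, shut the cover, aimed the thermometer at the disc and handed the job in at about 76 s. The hand-in gives no verdict, so the checks below are my own measurements.

**Problems on the way:**
- **First grip on the handle:** it closed on nothing, because the fingertips sit about 42 mm higher than the reported tool point. A guarded touch on the plate confirmed this. I corrected for it, and every later grip held.
- **Knocked cheese:** one cheese was shifted about 3 cm during the run. A fresh picture before each pick found it in its new place.

**Last checks:**
- **Cheeses:** before shutting, they were within 2 mm of the box's centre line at y ≈ ±30 and ±90 mm. All were the right height for standing flat.
- **Cover:** it was pushed to its stop, and the plate moved 127.5 mm from open to shut. In the last top picture its front edge is flush with the box.
- **Thermometer:** the line of sight, measured from the ball, passes about 2 mm from the disc's centre. The barrel's own axis differs from that by about 0.02 rad (roughly 8 mm at the disc), which is still within tolerance.
- **Everything else:** the jar, the cup and the other thermometers look unmoved, and the robot was clear of everything.

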